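Probe the red spot inside the lidded pot

TASK

Lift the lid off the white pot by its knob and lay it, knob up, on the blue round mat without dropping it; then draw the green-handled contact probe out of its stand and hold its sprung tip on the red spot of the slanting plate inside the pot, the probe square to that plate and pressed lightly, so that the tip is pushed in about half-way. Finish while still holding the probe there in the gripper, and leave the other things on the bench alone.

Things in the scene. Friction and masses are not known exactly. Their poses are not given: they have to be found in the camera images.
- pot: White round pot, fixed to the bench, outer diameter 150 mm, 66 mm high, wall 4 mm; under the lid it holds a dark steel plate (88 x 76 mm) that slants by 20 degrees. Origin: centre of its underside; z up. The plate is low on the pot's -x side (its face looks up and towards -x of the pot) and rises to 51 mm above the bench on the +x side.
- spot: Red round spot, 24 mm across, stuck on the slanting plate inside the pot, about 33 mm above the bench and a little off the pot's centre. Fixed to the pot. Its z axis is the plate's outward normal (20 degrees from vertical, leaning to the pot's -x side). Origin 1.5 mm under its face.
- spot_mid (a point): Centre of the red spot's face, where the tip must rest; axes as spot (z = outward normal of the plate).
- lid: The same lid as lid_knob, about 0.3 kg; origin at the centre of its underside (the bottom of the locating plug).
- lid_knob (a point): Loose steel lid with a round black knob; this point is the middle of the knob (knob 32 mm across, 22 mm tall). Disc 162 mm across, 5 mm thick, with a locating plug 128 mm across and 8 mm deep under it that sits loosely in the pot (7 mm of play). The point lies 42 mm above the plug's bottom, 29 mm above the disc's top face; on the pot it is 100 mm above the bench, on the mat it is 46 mm above it. Under the knob a 16 mm stem leaves 18 mm of free height above the disc. z up.
- mat: Blue round mat, 190 mm across, 4 mm thick, fixed to the bench; origin at the centre of its underside.
- stand: Grey square block, 80 x 80 mm, 75 mm high, fixed, with a 14 mm upright hole through its middle in which the probe stands; origin at the centre of its underside.
- probe: The same probe as probe_grip, about 80 g; origin on its axis where the tip ends when not pressed; z runs along its axis from the tip to the handle's top.
- probe_grip (a point): Contact probe standing upright in its stand; this point is in the upper part of its round green handle, 28 mm below the handle's top. Handle 24 mm across, 90 mm long, its lower shoulder resting on the stand's top; below it a 10 mm steel shaft and brass tip reach 60 mm down into the hole. The tip's end is 122 mm below this point along the probe's axis (tip not pressed). z along the axis, towards the handle's top. In the stand the point is 137 mm above the bench.
- probe_tip (a point): Rounded end of the probe's brass tip (8 mm across), on the probe's axis; it moves with the tip.
- plunger (a joint): How far the sprung tip is pushed in along the probe's axis: 0 free, 0.012 m fully in. It takes 0.6 N to start and 300 N per metre more (2.4 N at half-way).
- bottle: White bottle with a blue cap, 66 mm across, 140 mm tall, standing loose at the left of the bench; origin at the centre of its underside. To be left alone.
- jar: Amber jar, 70 mm across, 90 mm tall, loose at the left; origin at the centre of its underside. To be left alone.
- bowl: Empty steel bowl, 120 mm across, 50 mm high, loose at the right; origin at the centre of its underside. To be left alone.
- timer: White timer, 50 x 70 x 30 mm, loose at the right; origin at the centre of its underside. To be left alone.
There are look-alikes about, which are no part of the job. What is meant by the probe is not brown or purple, and is the larger of those in its own colour.

How it is judged:
On the way, in this order (a step that is already met when the one before it is completed fails the run):
1. the lid is lifted clear of the pot, held by the fingers (height (world z) of lid_knob above 0.125 m and contact force between the fingers and lid above 0.5 N), for 0.1 s.
2. the lid lies knob up on the blue mat, let go (x of lid_knob in the frame of mat between -0.05 and 0.05 m and y of lid_knob in the frame of mat between -0.05 and 0.05 m and z of lid_knob in the frame of mat between 0.04 and 0.052 m and angle between lid_knob's own z axis and vertical below 0.08 rad and contact force between lid and mat above 0.5 N and contact force between the fingers and lid below 0.05 N and linear speed of lid below 0.02 m/s), for 0.2 s.
3. the probe is drawn out of its stand, held by the fingers (height (world z) of probe_tip above 0.08 m and contact force between the fingers and probe above 0.5 N), for 0.1 s.
At the end, for the whole second after the job is handed in: Probe held still in the fingers: tip within 9 mm of the spot's centre, axis within 0.16 rad of the plate's normal, 0.8 to 5 N on the spot, tip pushed in 2 to 10 mm; the lid lies flat, knob up, let go, on the mat, centre within 50 mm of the mat's centre along each mat axis (all of step 2 and distance between probe_tip and spot_mid below 0.009 m and angle between the z axis of probe and the z axis of spot, either way round below 0.16 rad and contact force between probe and spot between 0.8 and 5 N and contact force between probe and pot below 5 N and value of joint plunger between 0.002 and 0.01 m and contact force between the fingers and probe above 1 N and linear speed of probe below 0.02 m/s); the arm keeps its last pose, push and grip.
It fails at once if the probe is pressed hard (over 15 N) on the pot or the plate (contact force between probe and pot above 15 N).
It fails at once if the lid is dropped beside the pot (loose more than 35 mm above its place on the mat) (contact force between the fingers and lid below 0.01 N and horizontal distance between lid_knob and pot above 0.12 m and height (world z) of lid_knob above 0.081 m).
It fails at once if the bottle, jar, bowl or timer is knocked over or moved by more than 30 mm (distance of any of bottle, jar, bowl, timer from where it was at the start of the episode above 0.03 m or angle between any of bottle, jar, bowl, timer's own z axis and vertical above 0.4 rad).
It also fails if it takes over 64 s, if anything falls off the work surface, if the arm or the gripper's body presses on something with over 40 N, if the wrist force passes 120 N, or if a joint passes its speed limit or range.

ROBOT

A 6-joint arm with a two-finger parallel gripper is mounted at the origin on the work surface. World frame = base frame: x ahead of the robot, y to its left, z up, the work surface at z = 0. Lengths are in m, angles in rad, forces in N, time in s.
With the tool pointing down it reaches from about 0.35 to 0.975 m from the base axis. Payload 4.9 kg.
Tool frame: the origin (TCP) lies at the very end of the fingers, on their centre line; the grasp point (between the pads) lies 19 mm behind it (ctrl.grasp_offset is the distance from the TCP to the grasp point, in m); y points along the fingers, z is the direction in which the jaws open and shut, and the axes are right-handed (so a half turn about y gives the same grasp; the last joint's range is limited). The gripper opens to 85 mm and grips with 20 to 120 N. Pads are 22 mm wide; open, the fingers measure 114 mm over their backs; the gripper's body (76 mm by 85 mm) begins 54 mm behind the grasp point. The pads swing forward as they close: fully open they stand 13 mm farther back than shut.
Start: joints at [1.149, 0.053, 1.613, -0, 1.476, -0.119], TCP at [0.186, 0.597, 0.231] pointing down, gripper open.
Joint ranges: [-3.01, 3.01], [-1.01, 2.22], [0.06, 2.58], [-1.02, 4.17], [0.09, 2.62], [-3.14, 3.14]. Speed limits (rad/s): [2.57, 2.57, 3.14, 3.14, 3.14, 3.14].

INTERFACE

Orientations are given as a rotation vector (axis times angle).
In Python, from station import ctrl, eyes, finish_job, find_in, regions_of, pinpoint gives the robot as it stands.
- The arm moves only by the tool play_rows, never from a script. Its argument "moves" is a list of rows, each an object of numbers: "x", "y", "z": the shift along the world's x, y, z in cm; "turn": the turn about the world's z in degrees; "jaw": the finger opening in cm, from 0 to 8.54. A call has 1 to 8 rows; each row shifts and turns the commanded pose from where the row before left it; what a row does not reach is not made up. A row lasts 1/12 s, in which the tool goes at most 41.7 mm and 7.16 degrees, less where a joint would pass 70% of its speed; a pose out of reach is approached as far as the arm can. A call is refused whole if a number of a shift passes 4.17 or a number of a turn 7.16, either way. A call with a gripper value outside its range is refused whole. The fingers move at their own pace and stop on an object; "squeeze" is the grip in N (left out, the last holds). Time passes only in rows, so rows that do not move let the fingers close. It gives the time, the measured TCP pose, the force and the opening at its end, in the units of the state.
- ctrl.get_obs(): the state, without advancing time (a new reading comes with each control period).
- eyes.get_image(name): name is "side" or "top" or "wrist"; returns a dict with "img" (384x512x3 uint8, red, green, blue), "camera_matrix" (3x3 intrinsics, pixels), "cam_to_world" (4x4, takes a point from camera to world coordinates). Camera axes: x right, y up, looking along -z (the intrinsics and any distortion apply to the point x, -y, -z); pixel columns grow to the right and rows downward; lengths in m; the calibration is good to about 2 mm. A picture is of the moment at which its call begins. There is no depth.
- finish_job(): hands the job in, once; it reports no verdict.
Trained networks look in the newest picture that a camera, given by its name, has taken for a name from the list of things; names that differ only in an ending like _2 or _b are one class to them, and where a whole thing is asked for, a point or a joint stands for the part that bears it (a point fixed in the world has none). Each returns a list of dicts, best first, with "score" (0 to 1); they miss things now and then, are a little off and sometimes report something else, mostly with a low value. They report only what shows in the picture. A call takes as long as a camera call. They do not tell look-alikes from the thing itself.
- find_in(camera, query): "point" ([column, row] in pixels, amid what is visible of it).
- regions_of(camera, query): "pixels" (384x512 bool, what is visible of it) and "point" ([column, row] in pixels, amid what is visible of it).
- pinpoint(camera, query): "point" ([column, row] in pixels: a listed point, or the origin of a listed thing).
The state is a dict: "t": time; "q": joint angles; "dq": joint speeds; "effort": joint torques, N m; "tool_pos": TCP position; "tool_rot": TCP orientation; "contact_force": force on the tool from outside, world axes, zero at the start; "wrist_torque": the same for the moment, N m; "opening": finger opening in m.
Only numpy, scipy, OpenCV 4.12 (cv2) and the standard library are available. Lean on these libraries where they do the work, as an engineer would, in place of code of your own. Each camera call takes 0.05 s, during which the arm holds its last target.

## Working session

There is one attempt and no reset: what is moved stays moved. The work goes in short steps, Python scripts to look and compute and a tool call to move; the robot and the scene stay as the last step left them, time stands still between calls to the robot, and variables do not carry over. Pictures are saved under pics/ and viewed, and the job is handed in when it is done.

Besides the shell and the picture viewer there is one more tool, called after "Call:" as name(argument=value, ...) on one line, values as JSON. play_rows: Moves the arm, as the interface text tells. Its arguments: {"type":"object","properties":{"moves":{"type":"array"},"squeeze":{"type":"number"}},"required":["moves"]}

```bash
ls; mkdir -p pics
cat > h.py <<'E'
import numpy as np, cv2
from station import ctrl, eyes, finish_job, find_in, regions_of, pinpoint
from scipy.spatial.transform import Rotation as R
def ray(im,p):
    K=im["camera_matrix"];T=im["cam_to_world"]
    d=np.linalg.inv(K)@np.array([p[0],p[1],1.]); d=np.array([d[0],-d[1],-d[2]])
    return T[:3,3],T[:3,:3]@d
def atz(im,p,z):
    o,d=ray(im,p); return o+d*(z-o[2])/d[2]
def proj(im,P):
    T=im["cam_to_world"]; c=T[:3,:3].T@(np.array(P)-T[:3,3]); c=np.array([c[0],-c[1],-c[2]])
    u=im["camera_matrix"]@c; return u[:2]/u[2]
def save(im,n): cv2.imwrite("pics/"+n+".png",cv2.cvtColor(im["img"],cv2.COLOR_RGB2BGR))
def tri(a,pa,b,pb):
    o1,d1=ray(a,pa);o2,d2=ray(b,pb)
    A=np.stack([d1,-d2],1);s=np.linalg.lstsq(A,o2-o1,rcond=None)[0]
    x,y=o1+d1*s[0],o2+d2*s[1]; return (x+y)/2,np.linalg.norm(x-y)
E
python3 - <<'E'
from h import *
o=ctrl.get_obs(); print(o); print(R.from_rotvec(o["tool_rot"]).as_matrix().round(3)); print(ctrl.grasp_offset, [a for a in dir(ctrl) if a[0]!='_'])
for c in ["side","top","wrist"]:
    im=eyes.get_image(c); save(im,c+"0"); print(c,im["camera_matrix"],im["cam_to_world"].round(3), im.keys())
E
```

```text
pics
{'t': 0.0, 'q': array([ 1.14901526e+00,  5.33430437e-02,  1.61432343e+00, -2.19543579e-05,
        1.47597083e+00, -1.18981952e-01]), 'dq': array([-0.00011545, -0.00115659,  0.00145747,  0.00020647,  0.00083796,
       -0.00011095]), 'effort': array([-1.49341635e-03, -3.93672073e+01, -3.70180321e+01, -7.07467279e-05,
        6.90075583e-03,  7.53090518e-06]), 'tool_pos': array([0.18610639, 0.59599035, 0.23005399]), 'tool_rot': array([-1.55967939,  0.23813019, -0.2373026 ]), 'contact_force': array([-0.12494929, -0.46637659,  0.40812605]), 'wrist_torque': array([-0.01466304, -0.01466588,  0.00936576]), 'opening': 0.08540870603824527}
[[ 0.955 -0.001  0.298]
 [-0.298 -0.002  0.955]
 [-0.    -1.    -0.002]]
0.0187 ['MotionError', 'get_obs', 'grasp_offset']
side [[410.82320731   0.         249.04739603]
 [  0.         410.82320731 194.46471483]
 [  0.           0.           1.        ]] [[ 0.775  0.439 -0.454  0.032]
 [-0.632  0.552 -0.544 -0.642]
 [ 0.012  0.708  0.706  0.932]
 [ 0.     0.     0.     1.   ]] dict_keys(['img', 'camera_matrix', 'cam_to_world'])
top [[360.29012979   0.         258.87314827]
 [  0.         360.29012979 188.6407037 ]
 [  0.           0.           1.        ]] [[ 1.500e-02  9.890e-01 -1.490e-01  4.170e-01]
 [-1.000e+00  1.500e-02 -2.000e-03  1.000e-03]
 [ 0.000e+00  1.490e-01  9.890e-01  1.308e+00]
 [ 0.000e+00  0.000e+00  0.000e+00  1.000e+00]] dict_keys(['img', 'camera_matrix', 'cam_to_world'])
wrist [[278.83025597   0.         254.72654534]
 [  0.         278.83025597 191.89930044]
 [  0.           0.           1.        ]] [[ 0.298 -0.917 -0.264  0.121]
 [ 0.955  0.286  0.083  0.616]
 [-0.001 -0.277  0.961  0.373]
 [ 0.     0.     0.     1.   ]] dict_keys(['img', 'camera_matrix', 'cam_to_world'])
```

View pics/side0.png

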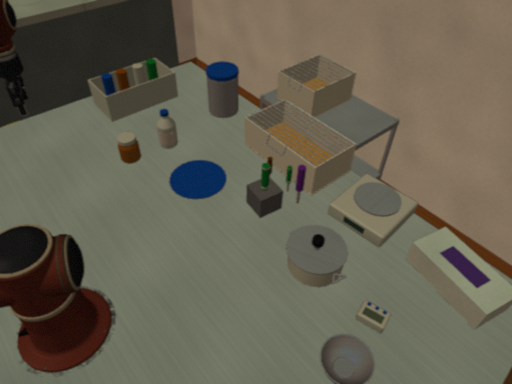

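View pics/top0.png

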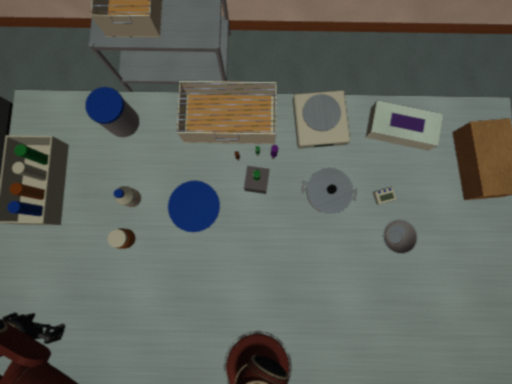

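View pics/wrist0.png

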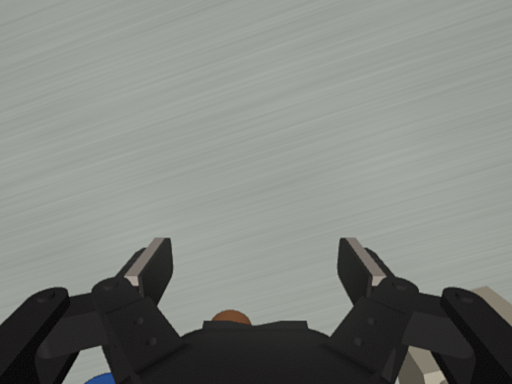

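Run:
```python
from h import *
A=eyes.get_image("side");B=eyes.get_image("top")
Z=dict(lid_knob=.1,mat=0,stand=0,probe_grip=.137,pot=0,bottle=0,jar=0,bowl=0,timer=0)
for q,z in Z.items():
    a=pinpoint("side",q);b=pinpoint("top",q)
    for n,im,l in(("s",A,a),("t",B,b)):
        for r in l[:4]: print(q,n,round(r["score"],2),np.round(r["point"],1),atz(im,r["point"],z).round(4))
    if a and b: print("  tri",[ (v.round(4) if i==0 else round(v,4)) for i,v in enumerate(tri(A,a[0]["point"],B,b[0]["point"]))])
print(ctrl.get_obs()["t"])
```

```text
lid_knob s 0.94 [316.7 237.3] [ 0.6051 -0.2333  0.1   ]
lid_knob t 0.94 [332.8 189. ] [ 0.6014 -0.2469  0.1   ]
lid_knob t 0.68 [133.7 200.6] [0.5515 0.4255 0.1   ]
  tri [array([ 0.5969, -0.2421,  0.1154]), np.float64(0.0052)]
mat s 0.68 [198.4 182.9] [0.5348 0.2219 0.    ]
stand t 0.68 [257.3 182.6] [0.6363 0.0101 0.    ]
probe_grip s 0.49 [265.9 175. ] [0.6315 0.0017 0.137 ]
probe_grip s 0.48 [302.6 174.7] [ 0.7154 -0.0633  0.137 ]
probe_grip s 0.48 [129.  154.8] [0.3669 0.3275 0.137 ]
probe_grip s 0.46 [270.4 161.1] [0.6825 0.0401 0.137 ]
probe_grip t 0.57 [256.  174.6] [0.64   0.0139 0.137 ]
probe_grip t 0.56 [238.5 152.2] [0.7152 0.0736 0.137 ]
probe_grip t 0.51 [255.5 147.3] [0.7329 0.0171 0.137 ]
probe_grip t 0.44 [275.8 149.5] [ 0.7263 -0.0509  0.137 ]
  tri [array([0.643 , 0.014 , 0.1218]), np.float64(0.0001)]
pot s 0.6 [314.4 263.6] [ 0.6019 -0.2455  0.    ]
bottle s 0.59 [168.1 142.9] [0.5685 0.4679 0.    ]
bottle t 0.64 [132.9 196.9] [0.5763 0.4645 0.    ]
  tri [array([ 0.5727,  0.467 , -0.0012]), np.float64(0.0084)]
jar s 0.71 [129.3 154.8] [0.4255 0.4939 0.    ]
jar s 0.67 [371.9 317.1] [ 0.5976 -0.4483  0.    ]
jar t 0.6 [123.2 239.3] [0.4222 0.489  0.    ]
  tri [array([0.4225, 0.4864, 0.0063]), np.float64(0.0007)]
bowl s 0.95 [341.1 366.2] [ 0.446  -0.4823  0.    ]
bowl s 0.38 [314.4 262.4] [ 0.6048 -0.2426  0.    ]
bowl t 0.72 [394.9 235.4] [ 0.451  -0.4885  0.    ]
  tri [array([ 0.448 , -0.4848,  0.0029]), np.float64(0.0075)]
timer s 0.59 [371.4 316.4] [ 0.5982 -0.4463  0.    ]
timer t 0.82 [381.3 194.7] [ 0.5983 -0.4447  0.    ]
  tri [array([ 0.5989, -0.4457, -0.0018]), np.float64(0.0009)]
1.15
```

Run:
```python
from h import *
for c,kb,mb,gb in(("side",(305,228,335,255),(160,150,235,205),(255,155,278,192)),("top",(315,175,350,205),(160,170,230,240),(245,165,268,185))):
    im=eyes.get_image(c);I=im["img"].astype(int);r,g,b=I[...,0],I[...,1],I[...,2]
    def cen(m,box,z,n):
        M=np.zeros(m.shape,bool);M[box[1]:box[3],box[0]:box[2]]=m[box[1]:box[3],box[0]:box[2]]
        ys,xs=np.nonzero(M); p=(xs.mean(),ys.mean()); p2=((xs.min()+xs.max())/2,(ys.min()+ys.max())/2)
        print(c,n,M.sum(),np.round(p,1),p2,xs.min(),xs.max(),ys.min(),ys.max(),atz(im,p,z).round(4))
    cen(I.sum(2)<150,kb,.1,"knob")
    cen((b>r+60),mb,.004,"mat")
    cen((g>r+30)&(g>b+15),gb,.137,"green")
    x0,y0,x1,y1=(215,130,355,300) if c=="side" else (220,130,370,230)
    cr=cv2.resize(im["img"][y0:y1,x0:x1],None,fx=4,fy=4,interpolation=cv2.INTER_CUBIC); cv2.imwrite(f"pics/{c}_c1.png",cr[:,:,::-1])
```

```text
side knob 132 [317.7 240.7] (np.float64(317.5), np.float64(241.0)) 312 323 234 248 [ 0.5992 -0.2427  0.1   ]
side mat 1591 [197.4 179.1] (np.float64(197.5), np.float64(179.0)) 171 224 161 197 [0.5407 0.2355 0.004 ]
side green 121 [264.9 174.7] (np.float64(265.5), np.float64(174.5)) 262 269 163 186 [0.63   0.0043 0.137 ]
top knob 66 [331.3 188.9] (np.float64(331.5), np.float64(189.0)) 327 336 185 193 [ 0.6017 -0.2418  0.1   ]
top mat 1981 [193.4 205.9] (np.float64(193.5), np.float64(206.0)) 169 218 181 231 [0.5461 0.2408 0.004 ]
top green 45 [256.2 173.9] (np.float64(256.0), np.float64(174.5)) 253 259 170 179 [0.6423 0.0133 0.137 ]
```

View pics/side_c1.png

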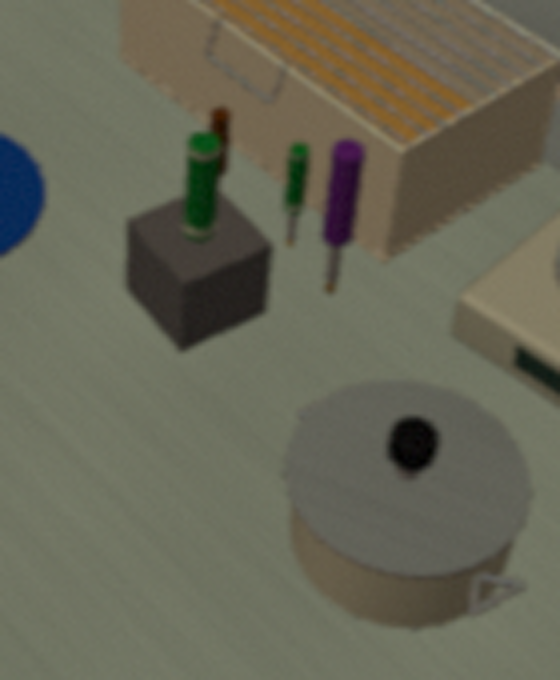

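View pics/top_c1.png

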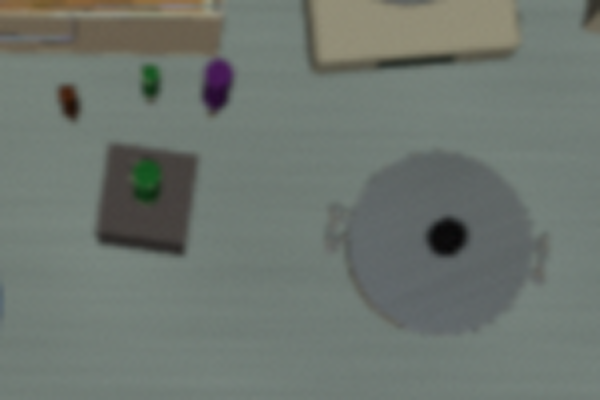

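Call:
play_rows(moves=[{"x": 1.72,"y": -3.49,"turn": 0,"jaw": 8.5},{"x": 1.72,"y": -3.49},{"x": 1.72,"y": -3.49},{"x": 1.72,"y": -3.49},{"x": 1.72,"y": -3.49},{"x": 1.72,"y": -3.49},{"x": 1.72,"y": -3.49},{"x": 1.72,"y": -3.49}], squeeze=60)

```text
invalid input
```

Call:
play_rows(moves=[{"x": 1.72,"y": -3.49},{"x": 1.72,"y": -3.49},{"x": 1.72,"y": -3.49},{"x": 1.72,"y": -3.49},{"x": 1.72,"y": -3.49},{"x": 1.72,"y": -3.49},{"x": 1.72,"y": -3.49},{"x": 1.72,"y": -3.49}])

```text
invalid input
```

Call:
play_rows(moves=[{"x": 1.72,"y": -3.49,"z": 0,"turn": 0,"jaw": 8.5},{"x": 1.72,"y": -3.49,"z": 0,"turn": 0,"jaw": 8.5},{"x": 1.72,"y": -3.49,"z": 0,"turn": 0,"jaw": 8.5},{"x": 1.72,"y": -3.49,"z": 0,"turn": 0,"jaw": 8.5},{"x": 1.72,"y": -3.49,"z": 0,"turn": 0,"jaw": 8.5},{"x": 1.72,"y": -3.49,"z": 0,"turn": 0,"jaw": 8.5},{"x": 1.72,"y": -3.49,"z": 0,"turn": 0,"jaw": 8.5},{"x": 1.72,"y": -3.49,"z": 0,"turn": 0,"jaw": 8.5}], squeeze=60)

```text
t: 1.92
tool_pos: [0.3243, 0.3157, 0.2315]
tool_rot: [-1.557, 0.237, -0.238]
contact_force: [0.5, -0.1, 0.3]
opening: 0.0851
```

Call:
play_rows(moves=[{"x": 1.72,"y": -3.49,"z": 0,"turn": 0,"jaw": 8.5},{"x": 1.72,"y": -3.49,"z": 0,"turn": 0,"jaw": 8.5},{"x": 1.72,"y": -3.49,"z": 0,"turn": 0,"jaw": 8.5},{"x": 1.72,"y": -3.49,"z": 0,"turn": 0,"jaw": 8.5},{"x": 1.72,"y": -3.49,"z": 0,"turn": 0,"jaw": 8.5},{"x": 1.72,"y": -3.49,"z": 0,"turn": 0,"jaw": 8.5},{"x": 1.72,"y": -3.49,"z": 0,"turn": 0,"jaw": 8.5},{"x": 1.72,"y": -3.49,"z": 0,"turn": 0,"jaw": 8.5}])

```text
t: 2.58
tool_pos: [0.4621, 0.0362, 0.2317]
tool_rot: [-1.557, 0.237, -0.239]
contact_force: [0.9, 1.7, 0.9]
opening: 0.0851
```

Call:
play_rows(moves=[{"x": 1.72,"y": -3.49,"z": 0,"turn": 0,"jaw": 8.5},{"x": 1.72,"y": -3.49,"z": 0,"turn": 0,"jaw": 8.5},{"x": 1.72,"y": -3.49,"z": 0,"turn": 0,"jaw": 8.5},{"x": 1.72,"y": -3.49,"z": 0,"turn": 0,"jaw": 8.5},{"x": 1.72,"y": -3.49,"z": 0,"turn": 0,"jaw": 8.5},{"x": 1.72,"y": -3.49,"z": -1,"turn": 0,"jaw": 8.5},{"x": 1.72,"y": -3.49,"z": -2,"turn": 0,"jaw": 8.5},{"x": 1.72,"y": -3.49,"z": -2,"turn": 0,"jaw": 8.5}])

```text
t: 3.25
tool_pos: [0.5988, -0.2401, 0.1838]
tool_rot: [-1.559, 0.236, -0.24]
contact_force: [0.5, 1.2, 0.2]
opening: 0.0852
```

Run:
```python
from h import *
o=ctrl.get_obs();print(o["tool_pos"],R.from_rotvec(o["tool_rot"]).as_matrix().round(3))
im=eyes.get_image("wrist");save(im,"w1")
for r in pinpoint("wrist","lid_knob")[:2]: print(r, atz(im,r["point"],.1))
```

```text
[ 0.59877673 -0.24009626  0.18379928] [[ 0.954  0.002  0.299]
 [-0.299 -0.001  0.954]
 [ 0.003 -1.    -0.   ]]
{'point': [249.2, 200.9], 'score': 0.56} [ 0.60196224 -0.24691004  0.1       ]
```

View pics/w1.png

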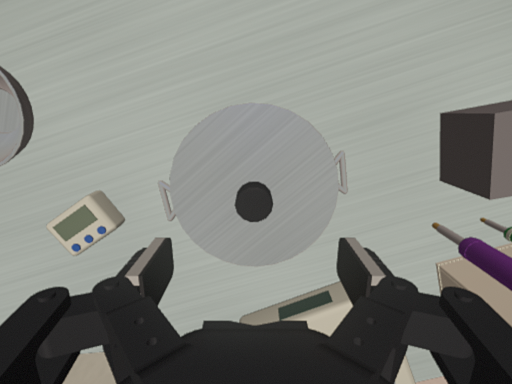

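Call:
play_rows(moves=[{"x": 0.2,"y": -0.2,"z": -2.5,"turn": 0,"jaw": 8.5},{"x": 0,"y": 0,"z": -2.5,"turn": 0,"jaw": 8.5},{"x": 0,"y": 0,"z": -2.5,"turn": 0,"jaw": 8.5},{"x": 0,"y": 0,"z": -1.5,"turn": 0,"jaw": 8.5},{"x": 0,"y": 0,"z": -1.2,"turn": 0,"jaw": 8.5},{"x": 0,"y": 0,"z": 0,"turn": 0,"jaw": 2},{"x": 0,"y": 0,"z": 0,"turn": 0,"jaw": 2},{"x": 0,"y": 0,"z": 0,"turn": 0,"jaw": 2}])

```text
t: 4.02
tool_pos: [0.6007, -0.2401, 0.0832]
tool_rot: [-1.559, 0.235, -0.24]
contact_force: [0.3, -0.3, 0.4]
opening: 0.0511
```

Call:
play_rows(moves=[{"x": 0,"y": 0,"z": 0,"turn": 0,"jaw": 2},{"x": 0,"y": 0,"z": 0,"turn": 0,"jaw": 2},{"x": 0,"y": 0,"z": 0,"turn": 0,"jaw": 2},{"x": 0,"y": 0,"z": 0,"turn": 0,"jaw": 2}])

```text
t: 4.35
tool_pos: [0.6009, -0.2405, 0.0838]
tool_rot: [-1.559, 0.235, -0.241]
contact_force: [0.2, 0.2, 6.4]
opening: 0.03
```

Run:
```python
from h import *
im=eyes.get_image("wrist");save(im,"w2")
```

```text
(no output)
```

View pics/w2.png

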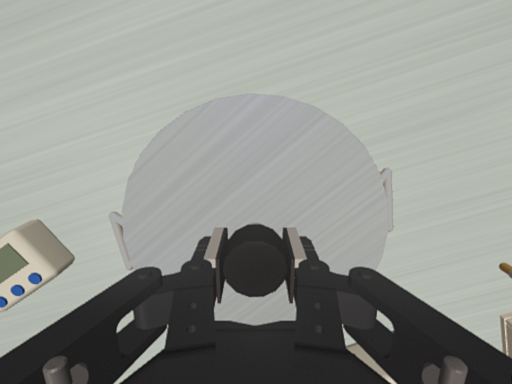

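Call:
play_rows(moves=[{"x": 0,"y": 0,"z": 0.5,"turn": 0,"jaw": 2},{"x": 0,"y": 0,"z": 0.7,"turn": 0,"jaw": 2},{"x": 0,"y": 0,"z": 1,"turn": 0,"jaw": 2},{"x": 0,"y": 0,"z": 1,"turn": 0,"jaw": 2},{"x": 0,"y": 0,"z": 1.3,"turn": 0,"jaw": 2},{"x": 0,"y": 0,"z": 1.5,"turn": 0,"jaw": 2},{"x": 0,"y": 0,"z": 1.5,"turn": 0,"jaw": 2},{"x": 0,"y": 0,"z": 1.5,"turn": 0,"jaw": 2}], squeeze=80)

```text
t: 5.07
tool_pos: [0.5998, -0.2398, 0.1735]
tool_rot: [-1.558, 0.237, -0.239]
contact_force: [0.1, -0.3, -2.9]
opening: 0.03
```

Run:
```python
from h import *
im=eyes.get_image("side");save(im,"s3");im=eyes.get_image("top");save(im,"t3")
```

```text
(no output)
```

View pics/s3.png

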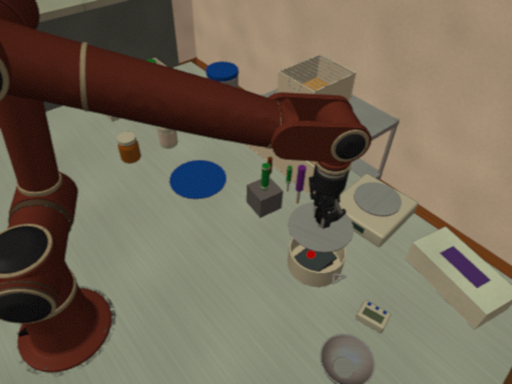

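Call:
play_rows(moves=[{"x": -1,"y": 0,"z": 1,"turn": 0,"jaw": 2},{"x": -2,"y": 1,"z": 1,"turn": 0,"jaw": 2},{"x": -2,"y": 2,"z": 0,"turn": 0,"jaw": 2},{"x": -2,"y": 2.5,"z": 0,"turn": 0,"jaw": 2},{"x": -2,"y": 2.5,"z": 0,"turn": 0,"jaw": 2},{"x": -2,"y": 2.5,"z": 0,"turn": 0,"jaw": 2},{"x": -1,"y": 2.5,"z": 0,"turn": 0,"jaw": 2},{"x": 0,"y": 2.5,"z": 0,"turn": 0,"jaw": 2}])

```text
t: 5.83
tool_pos: [0.4773, -0.0836, 0.1905]
tool_rot: [-1.558, 0.24, -0.237]
contact_force: [0.1, 0.0, -2.0]
opening: 0.0297
```

Call:
play_rows(moves=[{"x": 0,"y": 2.5,"z": 0,"turn": 0,"jaw": 2},{"x": 0,"y": 2.5,"z": 0,"turn": 0,"jaw": 2},{"x": 0,"y": 2.5,"z": 0,"turn": 0,"jaw": 2},{"x": 0,"y": 2.5,"z": 0,"turn": 0,"jaw": 2},{"x": 0,"y": 2.5,"z": 0,"turn": 0,"jaw": 2},{"x": 0,"y": 2.5,"z": 0,"turn": 0,"jaw": 2},{"x": 0,"y": 2.5,"z": 0,"turn": 0,"jaw": 2},{"x": 1,"y": 2.5,"z": 0,"turn": 0,"jaw": 2}])

```text
t: 6.5
tool_pos: [0.4882, 0.1166, 0.1908]
tool_rot: [-1.558, 0.238, -0.236]
contact_force: [0.3, -0.6, -2.9]
opening: 0.0297
```

Call:
play_rows(moves=[{"x": 1,"y": 2.5,"z": 0,"turn": 0,"jaw": 2},{"x": 1,"y": 2.5,"z": 0,"turn": 0,"jaw": 2},{"x": 1,"y": 2.5,"z": 0,"turn": 0,"jaw": 2},{"x": 1,"y": 2,"z": 0,"turn": 0,"jaw": 2},{"x": 1,"y": 1.5,"z": -1,"turn": 0,"jaw": 2},{"x": 0,"y": 0.5,"z": -2,"turn": 0,"jaw": 2},{"x": 0,"y": 0,"z": -2,"turn": 0,"jaw": 2},{"x": 0,"y": 0,"z": -2,"turn": 0,"jaw": 2}])

```text
t: 7.17
tool_pos: [0.5394, 0.2308, 0.1202]
tool_rot: [-1.558, 0.237, -0.237]
contact_force: [-0.1, -0.6, -2.3]
opening: 0.0301
```

Run:
```python
from h import *
im=eyes.get_image("side");save(im,"s4");im=eyes.get_image("top");save(im,"t4")
I=im["img"]
cv2.imwrite("pics/tc4.png",cv2.resize(I[120:250,140:400],None,fx=3,fy=3,interpolation=cv2.INTER_CUBIC)[:,:,::-1])
```

```text
(no output)
```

View pics/s4.png

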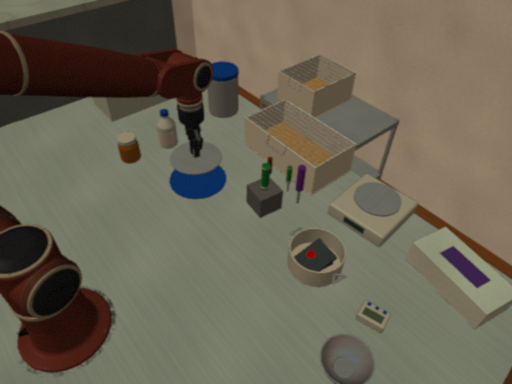

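View pics/tc4.png

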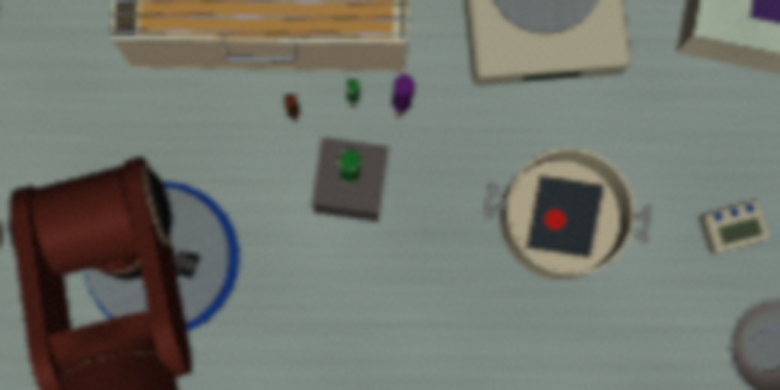

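Call:
play_rows(moves=[{"x": 0.4,"y": 0.6,"z": -2,"turn": 0,"jaw": 2},{"x": 0,"y": 0,"z": -2,"turn": 0,"jaw": 2},{"x": 0,"y": 0,"z": -2,"turn": 0,"jaw": 2},{"x": 0,"y": 0,"z": -1.3,"turn": 0,"jaw": 2},{"x": 0,"y": 0,"z": -0.7,"turn": 0,"jaw": 2},{"x": 0,"y": 0,"z": -0.4,"turn": 0,"jaw": 2},{"x": 0,"y": 0,"z": -0.3,"turn": 0,"jaw": 2},{"x": 0,"y": 0,"z": 0,"turn": 0,"jaw": 2}])

```text
t: 7.93
tool_pos: [0.544, 0.2364, 0.0348]
tool_rot: [-1.557, 0.237, -0.238]
contact_force: [0.7, 0.3, -1.9]
opening: 0.0298
```

Call:
play_rows(moves=[{"x": 0,"y": 0,"z": -0.2,"turn": 0,"jaw": 2},{"x": 0,"y": 0,"z": -0.2,"turn": 0,"jaw": 2},{"x": 0,"y": 0,"z": 0,"turn": 0,"jaw": 2}])

```text
t: 8.18
tool_pos: [0.5438, 0.2363, 0.0305]
tool_rot: [-1.557, 0.237, -0.238]
contact_force: [-0.0, 0.0, -3.6]
opening: 0.0297
```

Call:
play_rows(moves=[{"x": 0,"y": 0,"z": -0.15,"turn": 0,"jaw": 2},{"x": 0,"y": 0,"z": 0,"turn": 0,"jaw": 2}])

```text
t: 8.35
tool_pos: [0.5439, 0.2365, 0.0299]
tool_rot: [-1.558, 0.237, -0.238]
contact_force: [-3.3, 0.4, 4.3]
opening: 0.0298
```

Call:
play_rows(moves=[{"x": 0,"y": 0,"z": -0.1,"turn": 0,"jaw": 2},{"x": 0,"y": 0,"z": 0,"turn": 0,"jaw": 2}])

```text
t: 8.52
tool_pos: [0.5439, 0.2365, 0.0298]
tool_rot: [-1.558, 0.238, -0.237]
contact_force: [-6.2, -1.8, 9.9]
opening: 0.0298
```

Call:
play_rows(moves=[{"x": 0,"y": 0,"z": 0,"turn": 0,"jaw": 8.5},{"x": 0,"y": 0,"z": 0,"turn": 0,"jaw": 8.5},{"x": 0,"y": 0,"z": 0,"turn": 0,"jaw": 8.5},{"x": 0,"y": 0,"z": 0,"turn": 0,"jaw": 8.5},{"x": 0,"y": 0,"z": 0,"turn": 0,"jaw": 8.5},{"x": 0,"y": 0,"z": 0,"turn": 0,"jaw": 8.5},{"x": 0,"y": 0,"z": 0,"turn": 0,"jaw": 8.5},{"x": 0,"y": 0,"z": 0,"turn": 0,"jaw": 8.5}])

```text
t: 9.18
tool_pos: [0.5435, 0.2363, 0.0276]
tool_rot: [-1.558, 0.238, -0.238]
contact_force: [0.4, 0.7, -0.6]
opening: 0.085
```

Call:
play_rows(moves=[{"x": 0,"y": 0,"z": 1,"turn": 0,"jaw": 8.5},{"x": 0,"y": 0,"z": 3,"turn": 0,"jaw": 8.5},{"x": 0,"y": 0,"z": 4,"turn": 0,"jaw": 8.5},{"x": 0,"y": 0,"z": 4,"turn": 0,"jaw": 8.5},{"x": 0,"y": 0,"z": 4,"turn": 0,"jaw": 8.5},{"x": -2,"y": -2,"z": 4,"turn": 0,"jaw": 8.5},{"x": -3,"y": -3,"z": 2,"turn": 0,"jaw": 8.5},{"x": -3,"y": -3,"z": 0,"turn": 0,"jaw": 8.5}])

```text
t: 9.85
tool_pos: [0.4727, 0.1635, 0.2471]
tool_rot: [-1.554, 0.227, -0.245]
contact_force: [-0.6, -1.3, 1.5]
opening: 0.085
```

Run:
```python
from h import *
print(ctrl.get_obs()["tool_pos"])
im=eyes.get_image("side");save(im,"s5");
for r in pinpoint("side","lid_knob")[:1]+find_in("side","lid_knob")[:1]: print(r,atz(im,r["point"],.046))
for r in pinpoint("side","spot_mid")[:2]: print(r,atz(im,r["point"],.033))
im2=eyes.get_image("top");save(im2,"t5")
for r in pinpoint("top","spot_mid")[:2]: print(r,atz(im2,r["point"],.033))
for c,i in(("side",im),("top",im2)):
    I=i["img"].astype(int); m=(I[...,0]>130)&(I[...,1]<70)&(I[...,2]<70)
    ys,xs=np.nonzero(m); k=(xs>280)&(ys>170)&(ys<300)&(xs<360); p=(xs[k].mean(),ys[k].mean());print(c,k.sum(),p,atz(i,p,.033))
I=im2["img"]
cv2.imwrite("pics/tc5.png",cv2.resize(I[150:230,290:370],None,fx=7,fy=7,interpolation=cv2.INTER_CUBIC)[:,:,::-1])
I=im["img"]
cv2.imwrite("pics/sc5.png",cv2.resize(I[215:295,270:360],None,fx=7,fy=7,interpolation=cv2.INTER_CUBIC)[:,:,::-1])
```

```text
[0.47269653 0.16346873 0.24707669]
{'point': [195.9, 168.6], 'score': 0.62} [0.54189716 0.24051906 0.046     ]
{'point': [198.2, 173.1], 'score': 0.62} [0.53541692 0.21772616 0.046     ]
{'point': [314.6, 256.2], 'score': 0.58} [ 0.59954667 -0.24277264  0.033     ]
{'point': [194.1, 204.5], 'score': 0.67} [0.54834041 0.23335161 0.033     ]
{'point': [323.4, 191.2], 'score': 0.39} [ 0.60315009 -0.22692498  0.033     ]
side 36 (np.float64(310.5), np.float64(254.0)) [ 0.59613658 -0.23063151  0.033     ]
top 24 (np.float64(324.5), np.float64(192.5)) [ 0.59851526 -0.230802    0.033     ]
```

View pics/s5.png

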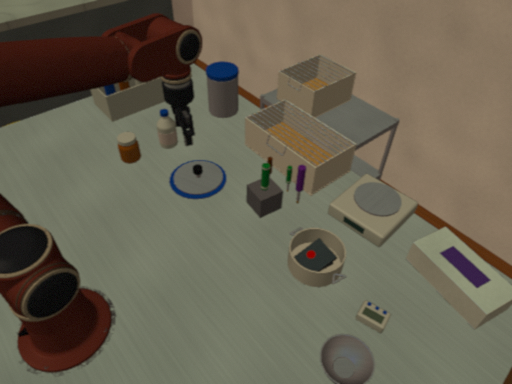

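View pics/tc5.png

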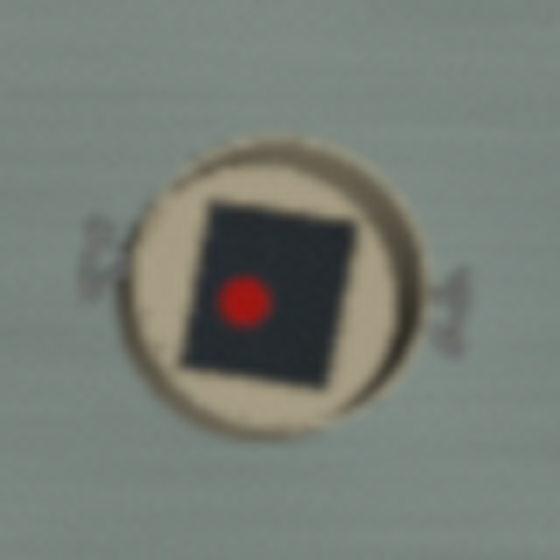

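View pics/sc5.png

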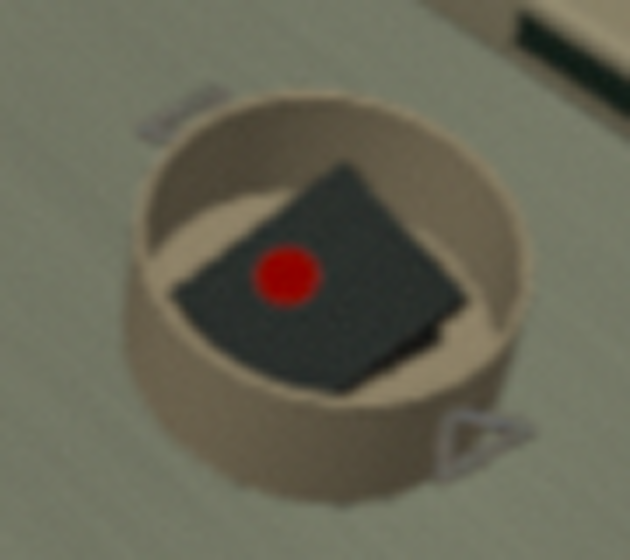

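Run:
```python
from h import *
im=eyes.get_image("side");im2=eyes.get_image("top")
# corners from crops (crop pix/7 + offset; half-pixel of resize)
f=lambda c,o:[((x+.5)/7-.5+o[0],(y+.5)/7-.5+o[1]) for x,y in c]
top=f([(210,203),(357,221),(327,388),(183,366),(245,303)],(290,150))
side=f([(172,294),(345,162),(470,299),(343,391),(287,276)],(270,215))
# top order: TL(+x,+y), TR(+x,-y), BR(-x,-y), BL(-x,+y). try cyclic assignments
for sh in range(4):
    o=[(i+sh)%4 for i in range(4)]+[4]
    res=[tri(im2,top[i],im,side[o[i]]) for i in range(5)]
    print(sh,[(r[0].round(4),round(r[1],4)) for r in res])
```

```text
0 [(array([ 0.6235, -0.2004, -0.0178]), np.float64(0.0795)), (array([ 0.6097, -0.2571,  0.1235]), np.float64(0.0362)), (array([ 0.5742, -0.2851,  0.0902]), np.float64(0.0707)), (array([ 0.5968, -0.2322, -0.0468]), np.float64(0.0609)), (array([ 0.5969, -0.2308,  0.0327]), np.float64(0.0009))]
1 [(array([ 0.6464, -0.2115,  0.0457]), np.float64(0.0003)), (array([ 0.6384, -0.2865,  0.0417]), np.float64(0.0016)), (array([ 0.5621, -0.2781,  0.0381]), np.float64(0.0213)), (array([ 0.5658, -0.2014,  0.0163]), np.float64(0.0013)), (array([ 0.5969, -0.2308,  0.0327]), np.float64(0.0009))]
2 [(array([ 0.6786, -0.2405, -0.0449]), np.float64(0.0404)), (array([ 0.6229, -0.2799, -0.0021]), np.float64(0.0566)), (array([ 0.5332, -0.2481,  0.0982]), np.float64(0.0338)), (array([ 0.584 , -0.214 ,  0.0918]), np.float64(0.0702)), (array([ 0.5969, -0.2308,  0.0327]), np.float64(0.0009))]
3 [(array([ 0.6662, -0.2311, -0.1043]), np.float64(0.0186)), (array([ 0.5845, -0.2495,  0.0763]), np.float64(0.1098)), (array([ 0.5538, -0.2568,  0.1572]), np.float64(0.0335)), (array([ 0.6061, -0.2423,  0.0202]), np.float64(0.113)), (array([ 0.5969, -0.2308,  0.0327]), np.float64(0.0009))]
```

Call:
play_rows(moves=[{"x": 2,"y": -1.9,"z": 0,"turn": 1.3,"jaw": 8.5},{"x": 2,"y": -1.9,"z": 0,"turn": 1.3,"jaw": 8.5},{"x": 2,"y": -1.9,"z": 0,"turn": 1.3,"jaw": 8.5},{"x": 2,"y": -1.9,"z": 0,"turn": 1.3,"jaw": 8.5},{"x": 2,"y": -1.9,"z": 0,"turn": 1.3,"jaw": 8.5},{"x": 2,"y": -1.9,"z": 0,"turn": 1.3,"jaw": 8.5},{"x": 2,"y": -1.9,"z": 0,"turn": 1.3,"jaw": 8.5},{"x": 2,"y": -1.9,"z": 0,"turn": 1.2,"jaw": 8.5}])

```text
t: 10.92
tool_pos: [0.6321, 0.0106, 0.2385]
tool_rot: [-1.569, 0.096, -0.094]
contact_force: [-0.4, 0.3, 0.5]
opening: 0.0848
```

Run:
```python
from h import *
o=ctrl.get_obs();print(o["tool_pos"],R.from_rotvec(o["tool_rot"]).as_matrix().round(3))
im=eyes.get_image("wrist");save(im,"w6")
for r in pinpoint("wrist","probe_grip")[:3]: print(r, atz(im,r["point"],.137))
for r in pinpoint("wrist","stand")[:3]: print(r, atz(im,r["point"],0))
```

```text
[0.63209768 0.01062006 0.238542  ] [[ 0.993 -0.001  0.121]
 [-0.121  0.     0.993]
 [-0.001 -1.     0.   ]]
{'point': [216.1, 282.1], 'score': 0.88} [ 0.72246687 -0.04061496  0.137     ]
{'point': [263.3, 265.7], 'score': 0.87} [0.70980351 0.00852293 0.137     ]
{'point': [325.8, 242.2], 'score': 0.79} [0.69183493 0.07101872 0.137     ]
{'point': [255.5, 172.0], 'score': 0.66} [0.64418129 0.00925183 0.        ]
{'point': [254.2, 168.9], 'score': 0.57} [0.63960292 0.00798652 0.        ]
```

View pics/w6.png

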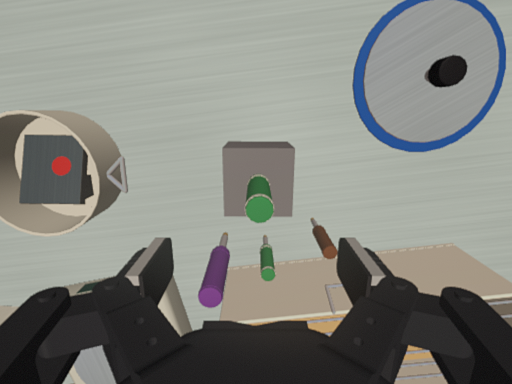

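Run:
```python
from h import *
im=eyes.get_image("wrist")
for p,z in (((259.5,208),.165),((258.5,184),.075),((258.5,182),.075),((258.7,182.5),.075)): print(p,atz(im,p,z).round(4))
for p in ((223,148),(294,149),(223,216),(294,216)): print(atz(im,p,.075).round(4))
t=eyes.get_image("top");s=eyes.get_image("side")
for r in ((.636,.0105),(.638,.0105),(.64,.0105)):
  print(r,[ (proj(im,(*r,z)).round(1)) for z in(.165,.075)])
```

```text
(259.5, 208) [0.6392 0.0122 0.165 ]
(258.5, 184) [0.642  0.0123 0.075 ]
(258.5, 182) [0.6397 0.0126 0.075 ]
(258.7, 182.5) [0.6403 0.0128 0.075 ]
[ 0.5969 -0.0212  0.075 ]
[0.6076 0.0556 0.075 ]
[ 0.6751 -0.0335  0.075 ]
[0.6855 0.0489 0.075 ]
(0.636, 0.0105) [array([256.9, 204.6]), array([256.2, 179.1])]
(0.638, 0.0105) [array([257.2, 206.9]), array([256.4, 180.8])]
(0.64, 0.0105) [array([257.5, 209.2]), array([256.7, 182.5])]
```

Call:
play_rows(moves=[{"x": 0.75,"y": 0.17,"z": 0,"turn": 0,"jaw": 8.5},{"x": 0,"y": 0,"z": -2.5,"turn": 0,"jaw": 8.5},{"x": 0,"y": 0,"z": -2.5,"turn": 0,"jaw": 8.5},{"x": 0,"y": 0,"z": -2.5,"turn": 0,"jaw": 8.5},{"x": 0,"y": 0,"z": -2.5,"turn": 0,"jaw": 8.5},{"x": 0,"y": 0,"z": -2,"turn": 0,"jaw": 8.5},{"x": 0,"y": 0,"z": 0,"turn": 0,"jaw": 1.5},{"x": 0,"y": 0,"z": 0,"turn": 0,"jaw": 1.5}], squeeze=25)

```text
t: 11.88
tool_pos: [0.637, 0.0137, 0.1185]
tool_rot: [-1.568, 0.098, -0.094]
contact_force: [0.0, 0.1, 0.9]
opening: 0.0634
```

Call:
play_rows(moves=[{"x": 0,"y": 0,"z": 0,"turn": 0,"jaw": 1.5},{"x": 0,"y": 0,"z": 0,"turn": 0,"jaw": 1.5},{"x": 0,"y": 0,"z": 0,"turn": 0,"jaw": 1.5},{"x": 0,"y": 0,"z": 0,"turn": 0,"jaw": 1.5},{"x": 0,"y": 0,"z": 0,"turn": 0,"jaw": 1.5},{"x": 0,"y": 0,"z": 0,"turn": 0,"jaw": 1.5}])

```text
t: 12.38
tool_pos: [0.6393, 0.013, 0.1219]
tool_rot: [-1.568, 0.094, -0.1]
contact_force: [-0.4, 2.3, 5.3]
opening: 0.0232
```

Run:
```python
from h import *
im=eyes.get_image("wrist");save(im,"w7")
```

```text
(no output)
```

View pics/w7.png

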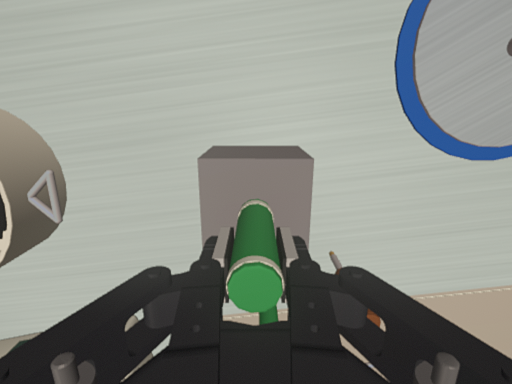

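Call:
play_rows(moves=[{"x": 0,"y": 0,"z": 0.5,"turn": 0,"jaw": 1.5},{"x": 0,"y": 0,"z": 0.8,"turn": 0,"jaw": 1.5},{"x": 0,"y": 0,"z": 0.9,"turn": 0,"jaw": 1.5},{"x": 0,"y": 0,"z": 0.9,"turn": 0,"jaw": 1.5},{"x": 0,"y": 0,"z": 0.7,"turn": 0,"jaw": 1.5},{"x": 0,"y": 0,"z": 0.5,"turn": 0,"jaw": 1.5},{"x": 0,"y": 0,"z": 0,"turn": 0,"jaw": 1.5},{"x": 0,"y": 0,"z": 0,"turn": 0,"jaw": 1.5}])

```text
t: 13.1
tool_pos: [0.638, 0.0128, 0.163]
tool_rot: [-1.569, 0.096, -0.097]
contact_force: [-0.8, -0.1, -0.9]
opening: 0.0233
```

Run:
```python
from h import *
im=eyes.get_image("side")
I=im["img"];cv2.imwrite("pics/s8.png",cv2.resize(I[100:220,200:340],None,fx=5,fy=5,interpolation=cv2.INTER_CUBIC)[:,:,::-1])
```

View pics/s8.png

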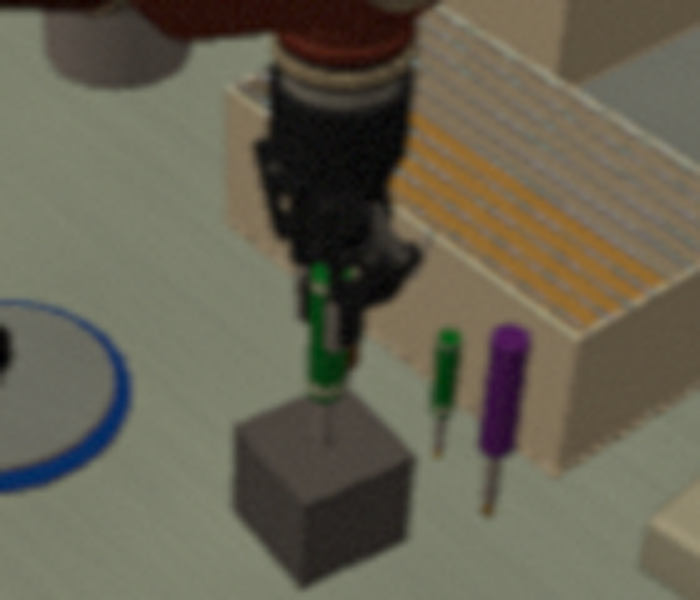

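Call:
play_rows(moves=[{"x": -0.4,"y": 0.05,"z": 0,"turn": 0,"jaw": 1.5},{"x": -0.4,"y": 0.05,"z": 0,"turn": 0,"jaw": 1.5},{"x": -0.4,"y": 0.05,"z": 0,"turn": 0,"jaw": 1.5},{"x": -0.4,"y": 0.05,"z": 0,"turn": 0,"jaw": 1.5},{"x": 0,"y": 0,"z": 0,"turn": 0,"jaw": 1.5}], squeeze=20)

```text
t: 13.57
tool_pos: [0.6211, 0.0151, 0.1621]
tool_rot: [-1.569, 0.097, -0.096]
contact_force: [1.8, -0.1, -2.6]
opening: 0.0232
```

Run:
```python
from h import *
im=eyes.get_image("side")
I=im["img"];cv2.imwrite("pics/s9.png",cv2.resize(I[100:220,200:340],None,fx=5,fy=5,interpolation=cv2.INTER_CUBIC)[:,:,::-1])
save(eyes.get_image("wrist"),"w9")
```

```text
(no output)
```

View pics/s9.png

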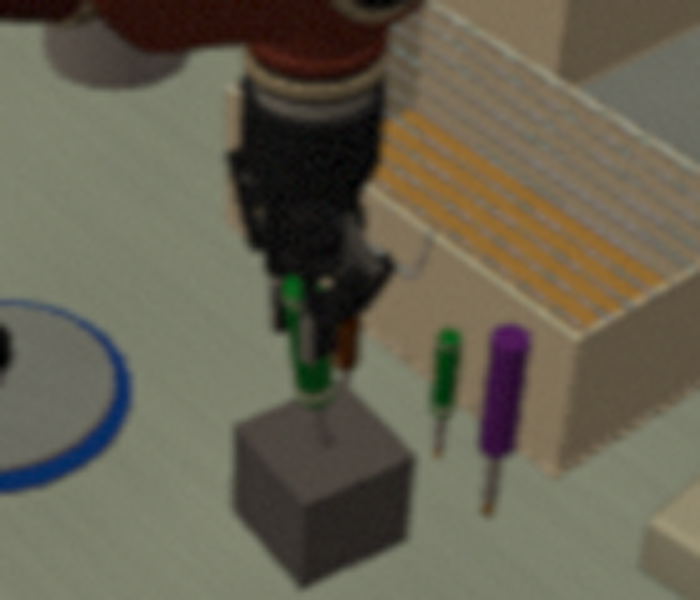

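View pics/w9.png

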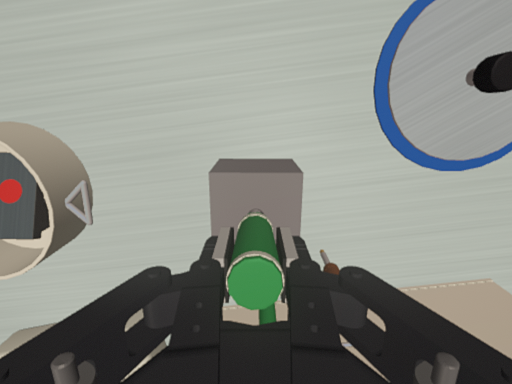

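Call:
play_rows(moves=[{"x": -0.4,"y": 0.05,"z": 0,"turn": 0,"jaw": 1.5},{"x": -0.4,"y": 0.05,"z": 0,"turn": 0,"jaw": 1.5},{"x": -0.4,"y": 0.05,"z": 0,"turn": 0,"jaw": 1.5},{"x": -0.4,"y": 0.05,"z": 0,"turn": 0,"jaw": 1.5},{"x": -0.4,"y": 0.05,"z": 0,"turn": 0,"jaw": 1.5},{"x": -0.4,"y": 0.05,"z": 0,"turn": 0,"jaw": 1.5},{"x": -0.2,"y": 0.02,"z": 0,"turn": 0,"jaw": 1.5},{"x": 0,"y": 0,"z": 0,"turn": 0,"jaw": 1.5}], squeeze=20)

```text
t: 14.33
tool_pos: [0.5956, 0.0181, 0.1631]
tool_rot: [-1.569, 0.096, -0.097]
contact_force: [2.6, 0.6, 0.6]
opening: 0.0233
```

Run:
```python
from h import *
im=eyes.get_image("side")
I=im["img"];cv2.imwrite("pics/s10.png",cv2.resize(I[100:220,200:340],None,fx=5,fy=5,interpolation=cv2.INTER_CUBIC)[:,:,::-1])
save(eyes.get_image("wrist"),"w10")
```

```text
(no output)
```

View pics/s10.png

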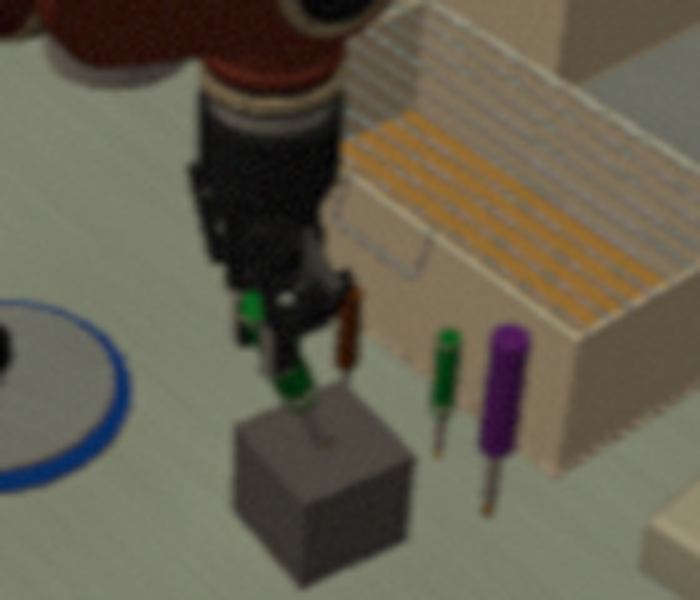

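View pics/w10.png

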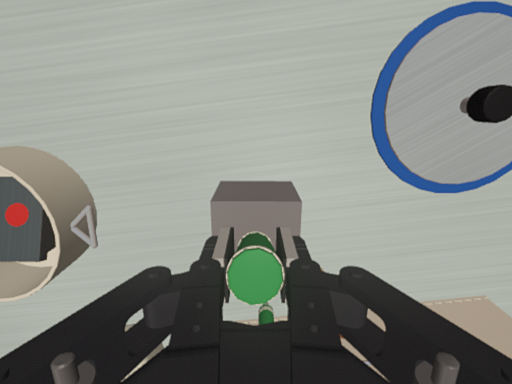

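Call:
play_rows(moves=[{"x": 0,"y": 0,"z": 0,"turn": 0,"jaw": 1.5},{"x": 0,"y": 0,"z": 0,"turn": 0,"jaw": 1.5},{"x": 0,"y": 0,"z": 0.3,"turn": 0,"jaw": 1.5},{"x": 0,"y": 0,"z": 0.5,"turn": 0,"jaw": 1.5},{"x": 0,"y": 0,"z": 0.7,"turn": 0,"jaw": 1.5},{"x": 0,"y": 0,"z": 1,"turn": 0,"jaw": 1.5},{"x": 0,"y": 0,"z": 1.5,"turn": 0,"jaw": 1.5},{"x": 0,"y": 0,"z": 1.5,"turn": 0,"jaw": 1.5}], squeeze=60)

```text
t: 15.1
tool_pos: [0.5953, 0.0181, 0.2181]
tool_rot: [-1.569, 0.098, -0.095]
contact_force: [-0.6, -0.5, -1.3]
opening: 0.0231
```

Run:
```python
from h import *
im=eyes.get_image("side")
I=im["img"];cv2.imwrite("pics/s11.png",cv2.resize(I[80:220,200:340],None,fx=5,fy=5,interpolation=cv2.INTER_CUBIC)[:,:,::-1])
t=eyes.get_image("top");save(t,"t11")
for c,i in(("side",im),("top",t)):
  for q in("probe_tip","probe_grip"):
    for r in pinpoint(c,q)[:3]: print(c,q,r)
print(ctrl.get_obs()["tool_pos"])
```

```text
side probe_tip {'point': [343.1, 366.0], 'score': 0.27}
side probe_grip {'point': [299.0, 172.7], 'score': 0.53}
side probe_grip {'point': [288.9, 168.4], 'score': 0.45}
side probe_grip {'point': [270.6, 161.8], 'score': 0.44}
top probe_tip {'point': [381.7, 198.4], 'score': 0.33}
top probe_grip {'point': [196.0, 206.0], 'score': 0.53}
[0.59520344 0.01808936 0.21634496]
```

View pics/s11.png

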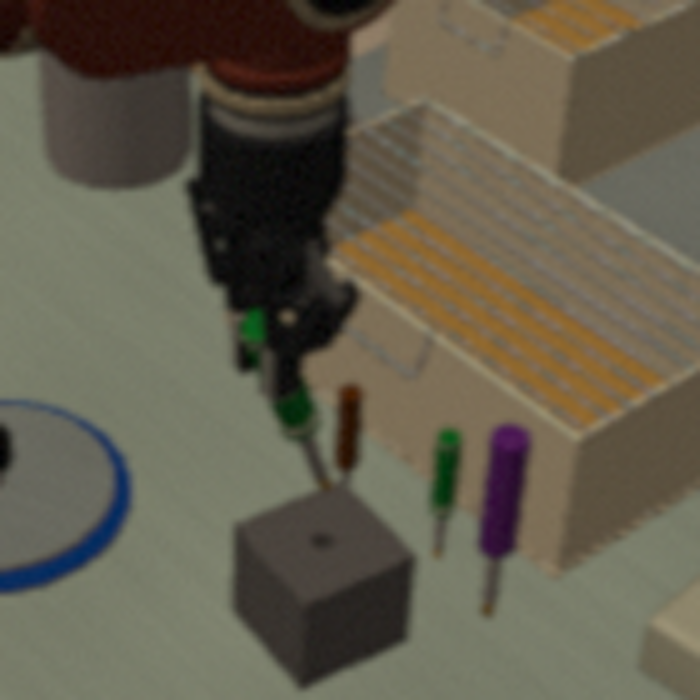

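Run:
```python
from h import *
o=ctrl.get_obs();im=eyes.get_image("side")
M=R.from_rotvec(o["tool_rot"]).as_matrix();g=o["tool_pos"]-M[:,1]*ctrl.grasp_offset
ex=M[:,0]
p=((329.5)/5-.5+200,(489.5)/5-.5+80)
print("tip px",p)
for L in(.122,.1256):
  for th in(14,16,18,20,22,24):
    a=np.radians(th);tip=g+L*(np.sin(a)*ex-np.cos(a)*np.array([0,0,1]))
    sh=g+(L-.06)*(np.sin(a)*ex-np.cos(a)*np.array([0,0,1]))
    print(L,th,proj(im,tip).round(1),proj(im,sh).round(1))
# intersect tip ray with tool x-z plane
oo,d=ray(im,p);n=M[:,2];P=oo+d*((g-oo)@n)/(d@n);v=P-g;print(P,np.linalg.norm(v),np.degrees(np.arctan2(v@ex,-v[2])))
```

```text
tip px (265.4, 177.4)
0.122 14 [261.  178.9] [257.3 165.5]
0.122 16 [262.1 178.1] [257.9 165.1]
0.122 18 [263.3 177.3] [258.6 164.6]
0.122 20 [264.5 176.5] [259.2 164.2]
0.122 22 [265.6 175.6] [259.8 163.7]
0.122 24 [266.8 174.7] [260.4 163.3]
0.1256 14 [261.2 179.6] [257.5 166.3]
0.1256 16 [262.4 178.8] [258.2 165.9]
0.1256 18 [263.6 178. ] [258.9 165.4]
0.1256 20 [264.8 177.2] [259.5 165. ]
0.1256 22 [266.  176.3] [260.2 164.5]
0.1256 24 [267.1 175.4] [260.8 164. ]
[0.64013104 0.01252202 0.11493378] 0.12834585761306272 20.739792810132165
```

Call:
play_rows(moves=[{"x": 0,"y": -1.5,"z": 0,"turn": 0,"jaw": 1.5},{"x": -0.7,"y": -2.7,"z": 0,"turn": 0,"jaw": 1.5},{"x": -0.9,"y": -4,"z": 0,"turn": 0,"jaw": 1.5},{"x": -0.9,"y": -4,"z": 0,"turn": 0,"jaw": 1.5},{"x": -0.9,"y": -4,"z": 0,"turn": 0,"jaw": 1.5},{"x": -0.9,"y": -4,"z": 0,"turn": 0,"jaw": 1.5},{"x": -0.9,"y": -2.7,"z": 0,"turn": 0,"jaw": 1.5},{"x": 0,"y": -1.3,"z": 0,"turn": 0,"jaw": 1.5}])

```text
t: 16.12
tool_pos: [0.5419, -0.227, 0.2162]
tool_rot: [-1.569, 0.102, -0.098]
contact_force: [0.3, -0.5, -0.8]
opening: 0.0225
```

Run:
```python
from h import *
im=eyes.get_image("side")
I=im["img"];cv2.imwrite("pics/s12.png",cv2.resize(I[160:300,250:390],None,fx=5,fy=5,interpolation=cv2.INTER_CUBIC)[:,:,::-1])
t=eyes.get_image("top");save(t,"t12")
w=eyes.get_image("wrist");save(w,"w12")
I=t["img"];cv2.imwrite("pics/tc12.png",cv2.resize(I[140:260,270:390],None,fx=5,fy=5,interpolation=cv2.INTER_CUBIC)[:,:,::-1])
print(ctrl.get_obs()["tool_pos"])
```

```text
[ 0.54356983 -0.22415988  0.21655941]
```

View pics/s12.png

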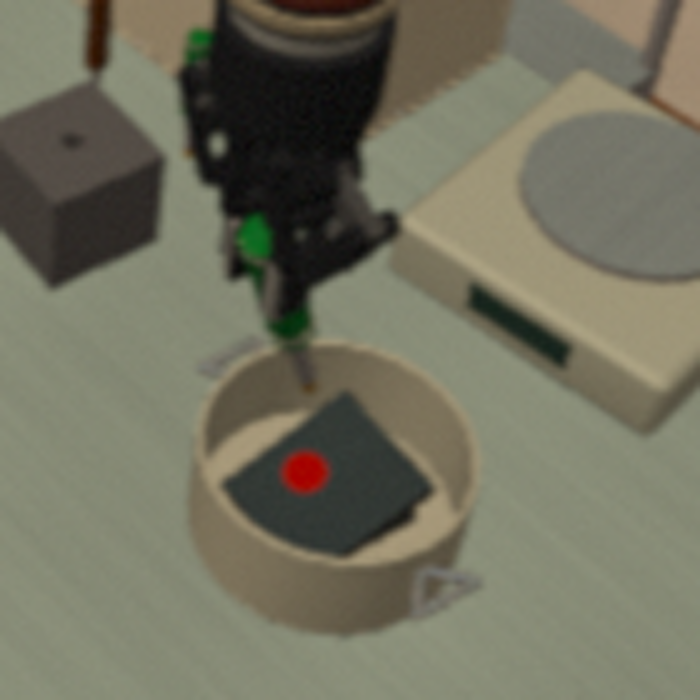

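View pics/w12.png

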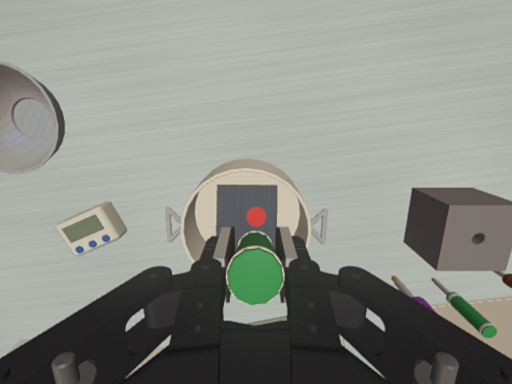

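View pics/tc12.png

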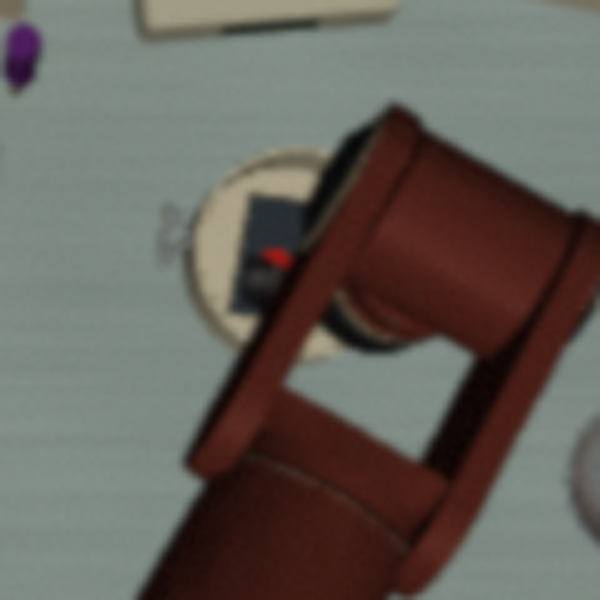

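Call:
play_rows(moves=[{"x": 0,"y": 0,"z": -1.2,"turn": 0,"jaw": 1.5},{"x": 0,"y": 0,"z": -1.5,"turn": 0,"jaw": 1.5},{"x": 0,"y": 0,"z": -1.5,"turn": 0,"jaw": 1.5},{"x": 0,"y": 0,"z": -1.2,"turn": 0,"jaw": 1.5},{"x": 0,"y": 0,"z": 0,"turn": 0,"jaw": 1.5},{"x": 0,"y": 0,"z": 0,"turn": 0,"jaw": 1.5}])

```text
t: 16.77
tool_pos: [0.5435, -0.2225, 0.162]
tool_rot: [-1.567, 0.097, -0.094]
contact_force: [0.5, -0.5, 0.1]
opening: 0.0223
```

Run:
```python
from h import *
im=eyes.get_image("side")
I=im["img"];cv2.imwrite("pics/s13.png",cv2.resize(I[200:290,270:360],None,fx=7,fy=7,interpolation=cv2.INTER_CUBIC)[:,:,::-1])
w=eyes.get_image("wrist");save(w,"w13")
o=ctrl.get_obs();print(o["tool_pos"])
print("wrist spot from w12 pixel n/a; proj spot in wrist", proj(w,(.597,-.231,.033)))
M=R.from_rotvec(o["tool_rot"]).as_matrix();g=o["tool_pos"]-M[:,1]*ctrl.grasp_offset
for th in(18,20,22):
    a=np.radians(th);u=np.sin(a)*M[:,0]-np.cos(a)*np.array([0,0,1]);tip=g+.1256*u
    print(th,tip.round(4),proj(im,tip).round(1),(proj(im,tip)-[270,200])*7+3)
```

```text
[ 0.54449606 -0.22361906  0.16418453]
wrist spot from w12 pixel n/a; proj spot in wrist [254.45162329 231.11647461]
18 [ 0.583  -0.2283  0.0635] [307.7 249. ] [267.10328946 345.9077685 ]
20 [ 0.5871 -0.2288  0.0649] [309. 248.] [276.19366791 338.98551362]
22 [ 0.5912 -0.2293  0.0665] [310.3 247. ] [285.20980679 331.8938734 ]
```

View pics/s13.png

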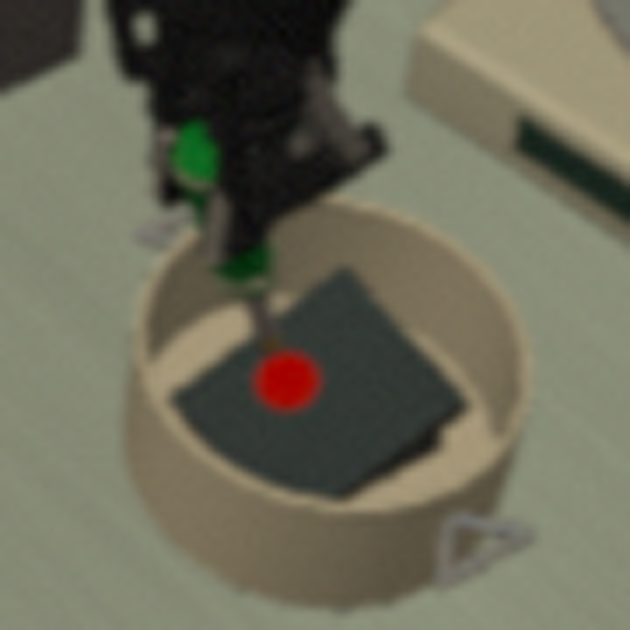

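View pics/w13.png

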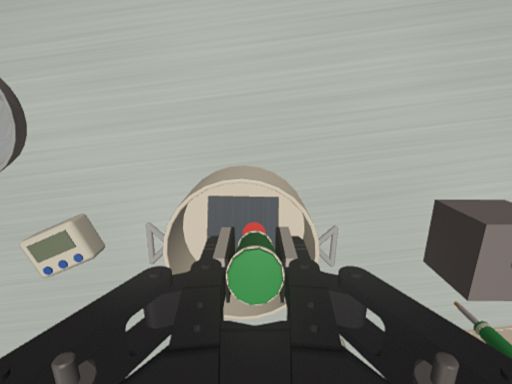

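Call:
play_rows(moves=[{"x": 0.24,"y": -0.05,"z": -0.66,"turn": 0,"jaw": 1.5},{"x": 0.24,"y": -0.05,"z": -0.66,"turn": 0,"jaw": 1.5},{"x": 0.24,"y": -0.05,"z": -0.66,"turn": 0,"jaw": 1.5},{"x": 0.2,"y": -0.05,"z": -0.56,"turn": 0,"jaw": 1.5},{"x": 0,"y": 0,"z": 0,"turn": 0,"jaw": 1.5},{"x": 0,"y": 0,"z": 0,"turn": 0,"jaw": 1.5}])

```text
t: 17.37
tool_pos: [0.5528, -0.2258, 0.1372]
tool_rot: [-1.568, 0.098, -0.096]
contact_force: [0.6, 0.2, -0.8]
opening: 0.0228
```

```bash
cat > look.py <<'E'
from h import *
import sys
n=sys.argv[1]
im=eyes.get_image("side")
I=im["img"];cv2.imwrite(f"pics/s{n}.png",cv2.resize(I[200:290,270:360],None,fx=7,fy=7,interpolation=cv2.INTER_CUBIC)[:,:,::-1])
o=ctrl.get_obs();print(o["t"],o["tool_pos"],o["contact_force"].round(2),o["opening"])
M=R.from_rotvec(o["tool_rot"]).as_matrix();g=o["tool_pos"]-M[:,1]*ctrl.grasp_offset
for th in(18,20,22):
    a=np.radians(th);u=np.sin(a)*M[:,0]-np.cos(a)*np.array([0,0,1]);tip=g+.1256*u
    print(th,tip.round(4),((proj(im,tip)-[270,200])*7+3).round(),"handle top",((proj(im,g-.0244*u)-[270,200])*7+3).round(),"shoulder",((proj(im,g+.0656*u)-[270,200])*7+3).round())
print("spot",((proj(im,(.597,-.231,.033))-[270,200])*7+3).round())
E
python3 look.py 14
```

```text
17.4167 [ 0.55302188 -0.22593399  0.13774759] [ 0.5  -0.21 -0.81] 0.022524121320764628
18 [ 0.5916 -0.2307  0.037 ] [279. 381.] handle top [221. 187.] shoulder [258. 308.]
20 [ 0.5957 -0.2312  0.0384] [288. 374.] handle top [219. 188.] shoulder [263. 305.]
22 [ 0.5997 -0.2317  0.04  ] [297. 367.] handle top [217. 190.] shoulder [267. 301.]
spot [289. 380.]
```

View pics/s14.png

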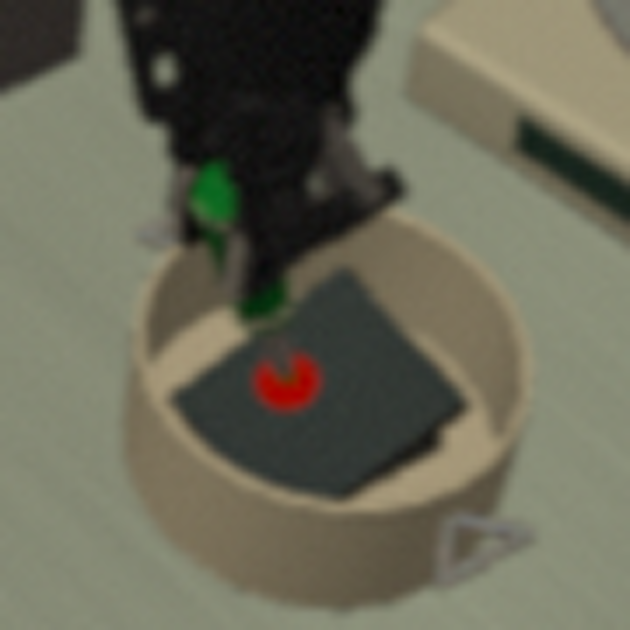

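Call:
play_rows(moves=[{"x": 0.07,"y": -0.01,"z": -0.19,"turn": 0,"jaw": 1.5},{"x": 0.07,"y": -0.01,"z": -0.19,"turn": 0,"jaw": 1.5},{"x": 0,"y": 0,"z": 0,"turn": 0,"jaw": 1.5},{"x": 0,"y": 0,"z": 0,"turn": 0,"jaw": 1.5}])

```text
t: 17.75
tool_pos: [0.5547, -0.2263, 0.1347]
tool_rot: [-1.569, 0.096, -0.097]
contact_force: [1.0, 0.4, 0.6]
opening: 0.0224
```

Call:
play_rows(moves=[{"x": 0.07,"y": -0.01,"z": -0.19,"turn": 0,"jaw": 1.5},{"x": 0,"y": 0,"z": 0,"turn": 0,"jaw": 1.5},{"x": 0,"y": 0,"z": 0,"turn": 0,"jaw": 1.5}])

```text
t: 18.0
tool_pos: [0.5554, -0.2264, 0.1326]
tool_rot: [-1.569, 0.096, -0.097]
contact_force: [-0.5, -0.6, 1.0]
opening: 0.0226
```

```bash
python3 look.py 15
```

```text
18.05 [ 0.55537833 -0.22638236  0.13265987] [ 0.21  0.27 -0.09] 0.02279852808121426
18 [ 0.5939 -0.2311  0.0319] [283. 386.] handle top [225. 194.] shoulder [261. 315.]
20 [ 0.598  -0.2317  0.0334] [292. 380.] handle top [223. 196.] shoulder [266. 311.]
22 [ 0.6021 -0.2322  0.0349] [301. 373.] handle top [221. 197.] shoulder [271. 307.]
spot [289. 380.]
```

View pics/s15.png

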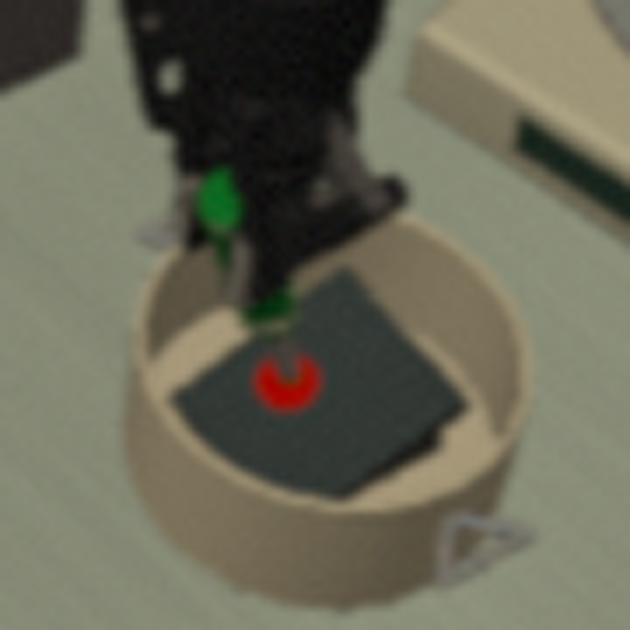

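Call:
play_rows(moves=[{"x": 0.07,"y": -0.01,"z": -0.19,"turn": 0,"jaw": 1.5},{"x": 0,"y": 0,"z": 0,"turn": 0,"jaw": 1.5},{"x": 0,"y": 0,"z": 0,"turn": 0,"jaw": 1.5}])

```text
t: 18.3
tool_pos: [0.556, -0.2265, 0.1306]
tool_rot: [-1.569, 0.096, -0.097]
contact_force: [-0.3, 0.2, 0.9]
opening: 0.0226
```

```bash
cat > fz.py <<'E'
from h import *
F=[];P=[]
for i in range(16):
    eyes.get_image("side");o=ctrl.get_obs();F.append(o["contact_force"]);P.append(o["tool_pos"])
F=np.array(F);print(o["t"],"F",F.mean(0).round(2),"se",(F.std(0)/4).round(2),"pos",np.mean(P,0).round(4),"n.F",(F.mean(0)@[-.339,.042,.940]).round(2))
E
python3 fz.py
```

```text
19.1 F [-0.05 -0.68  1.09] se [0.14 0.09 0.15] pos [ 0.556  -0.2264  0.1306] n.F 1.02
```

Call:
play_rows(moves=[{"x": 0.07,"y": -0.01,"z": -0.19,"turn": 0,"jaw": 1.5},{"x": 0,"y": 0,"z": 0,"turn": 0,"jaw": 1.5},{"x": 0,"y": 0,"z": 0,"turn": 0,"jaw": 1.5}])

```text
t: 19.35
tool_pos: [0.5566, -0.2265, 0.1285]
tool_rot: [-1.569, 0.097, -0.097]
contact_force: [-1.0, -1.0, 1.5]
opening: 0.0228
```

```bash
python3 fz.py; python3 fz.py; python3 look.py 16
python3 - <<'E'
from h import *
im=eyes.get_image("side");save(im,"s16full");save(eyes.get_image("wrist"),"w16")
E
```

```text
20.15 F [-0.1  -0.89  1.98] se [0.12 0.15 0.13] pos [ 0.5566 -0.2265  0.1286] n.F 1.86
20.95 F [-0.   -0.73  2.1 ] se [0.15 0.11 0.11] pos [ 0.5566 -0.2265  0.1286] n.F 1.95
21.0 [ 0.55659326 -0.22643779  0.12858535] [ 0.06 -0.55  1.68] 0.02204004431090414
18 [ 0.5951 -0.2312  0.0278] [284. 391.] handle top [227. 200.] shoulder [263. 320.]
20 [ 0.5992 -0.2317  0.0293] [293. 385.] handle top [225. 202.] shoulder [268. 316.]
22 [ 0.6033 -0.2322  0.0308] [302. 378.] handle top [223. 203.] shoulder [272. 313.]
spot [289. 380.]
```

View pics/s16.png

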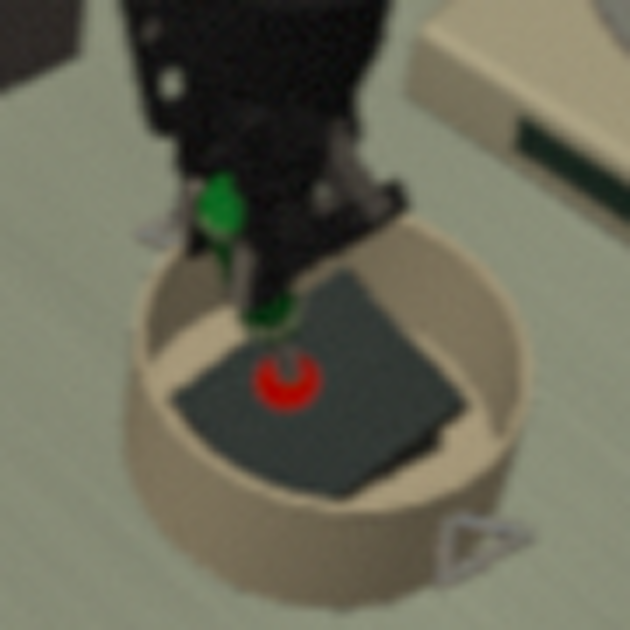

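View pics/s16full.png

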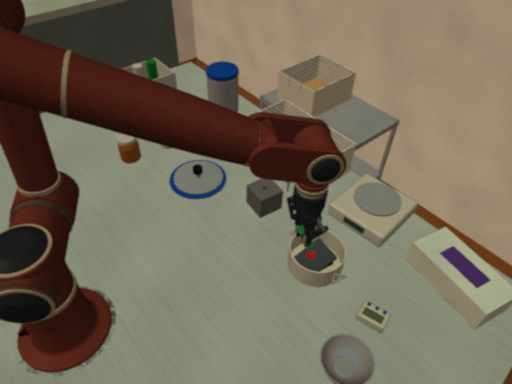

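View pics/w16.png

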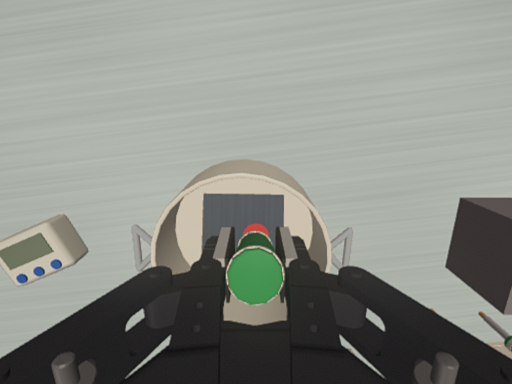

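```bash
python3 -c "
from h import *
print(finish_job()); o=ctrl.get_obs(); print(o['t'],o['contact_force'],o['tool_pos'])"
```

```text
the job is handed in; nothing more can be done
None
the job is handed in; nothing more can be done
```

The job is handed in at about 21 s of the 64 s allowed. The lid lies knob up on the blue mat, and the gripper is still holding the green probe on the red spot. `finish_job()` gave no verdict, so the figures below come from my own last checks.

- **Lid:** I lifted it level by the knob and let it go flat on the mat. The side picture puts the knob at about (0.542, 0.240), against a mat centre of about (0.543, 0.238).
- **Probe tilt:** The moves cannot tilt the tool. I drew the probe most of the way out and leaned its shaft on the rim of the stand's hole at 20 N grip, so it pivoted in the jaws. I then gripped it at 60 N. After it came out, the tilt measured about 20 to 21 degrees in the pot's slant direction, for a plate slant of 20 degrees.
- **Position on the spot:** The tip appears within about 2 mm of the spot's centre in the side picture. Once the tip was pressed, the handle hid most of the tip, so this is less certain than the earlier views.
- **Press:** The averaged force along the plate's normal was 1.9 N. Adding about 0.75 N for the probe's weight gives roughly 2.6 N, which is about 7 mm pushed in. The geometry estimate gave about 4 mm instead, so the two disagree, but both are within the 2 to 10 mm allowed.
- **Not explained:** There is a sideways force reading of about −0.8 N in y.

In the last pictures the bottle's spot was hidden behind the arm and I did not measure any of the four loose things again. No move went near them. The jar, bowl and timer look undisturbed.

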